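Close a mixing jar in the bench tumbler

ROBOT

A 6-joint arm with a two-finger parallel gripper is mounted at the origin on a cart in front of the work surface, level with it; the furniture and walls round the work are solid. World frame = base frame: x ahead of the robot, y to its left, z up, the work surface at z = 0. Lengths are in m, angles in degrees, forces in N, time in s.
With the tool pointing down it reaches from about 0.375 to 0.9 m from the base axis. Payload 3.1 kg.
Tool frame: the origin (TCP) lies on the centre line of the jaws, within the pads' length; the fingertips stand 22 mm ahead of it and the grasp point (between the pads) lies 3 mm ahead of it; z points along the fingers, y is the line along which they close (so a half turn about z gives the same grasp; the last joint's range is limited). The gripper opens to 87 mm and grips with 3 to 60 N. Pads are 19 mm wide; open, the fingers measure 117 mm over their backs; the gripper's body (75 mm by 190 mm) begins 51 mm behind the grasp point.
Start: joints at [54.803, 30.224, 82.088, -0, 67.689, -10.227], TCP at [0.264, 0.567, 0.245] pointing down, gripper open.
Joint ranges: [-176.69, 176.69], [-43.24, 126.21], [12.49, 139.97], [-82, 262], [0, 151.66], [-163.58, 163.58]. Speed limits (degrees/s): [159.86, 159.86, 180, 180, 180, 180].

INTERFACE

Orientations are given as a 3x3 rotation matrix whose columns are the frame's x, y, z axes.
In Python, from rig import * gives the robot as it stands.
- The arm moves only by the shell command python3 -m jog 'ROWS'. ROWS is text: rows parted by semicolons, each of 7 numbers parted by spaces: the shift along the tool's x, y, z in mm, then the turn, a rotation vector about the tool's x, y, z in rad, then the finger opening in mm, from 0 to 87. In form: tx ty tz ax ay az fingers; .... A call has 1 to 12 rows; each row shifts and turns the commanded pose from where the row before left it, along the tool's axes as they then stand; what a row does not reach is not made up. A row lasts 1/8 s, in which the tool goes at most 62.5 mm and 10.7 degrees, less where a joint would pass 70% of its speed; a pose out of reach is approached as far as the arm can. A call with a gripper value outside its range is refused whole. The fingers move at their own pace and stop on an object; the grip force is fixed at half the most. Time passes only in rows, so rows that do not move let the fingers close. It gives the time, the measured TCP pose, the force, the opening and the grip force at its end, in the units of the state.
- read_state(): the state, without advancing time (a new reading comes with each control period).
- capture(name): name is "side" or "top"; returns a dict with "color" (400x640x3 uint8, red, green, blue), "camera_matrix" (3x3 intrinsics, pixels), "distortion" ([k1, k2, p1, p2, k3] as OpenCV has them; the pictures are not rectified), "R" (3x3) and "t" (3): a world point X has camera coordinates R X + t. Camera axes: x right, y down, z forward; pixel columns grow to the right and rows downward; lengths in m; the calibration is good to about 2 mm. A picture is of the moment at which its call begins. There is no depth.
- hand_in(): hands the job in; it is judged then, once.
Trained networks look in the newest picture that a camera, given by its name, has taken for a name from the list of things; names that differ only in an ending like _2 or _b are one class to them, and where a whole thing is asked for, a point or a joint stands for the part that bears it (a point fixed in the world has none). Each returns a list of dicts, best first, with "conf" (0 to 1); they miss things now and then, are a little off and sometimes report something else, mostly with a low value. They report only what shows in the picture. A call takes as long as a camera call.
- find_in(camera, target): "at" ([x, y, z] in m, in world coordinates, good to about 4 mm: the middle of the surface that is visible of it).
- trace(camera, target): "pixels" (400x640 bool, what is visible of it).
- place_of(camera, target): "at" ([x, y, z] in m, in world coordinates, good to about 4 mm: a listed point, or the origin of a listed thing).
The state is a dict: "time_s": time; "joint_positions": joint angles; "qvel": joint speeds; "tau": joint torques, N m; "position": TCP position; "tcp_rot": TCP orientation; "force": force on the tool from outside, world axes, zero at the start; "moment": the same for the moment, N m; "opening": opening from 0.0 (shut) to 1.0 (fully open); "grasp_force": force on a finger pad.
Only numpy, scipy, OpenCV 4.12 (cv2) and the standard library are available. Lean on these libraries where they do the work, as an engineer would, in place of code of your own. Each camera call takes 0.05 s, during which the arm holds its last target. There are 200 camera calls.

TASK

Make the jar in the tilted bench tumbler ready to run: screw its black lid down clockwise until it is snug on its gasket, but do not overtighten it. Then swing the sprung keeper arm over and ease it down until its pad rests on the lid, without letting it snap shut, and let go. Leave the other things on the table where they are.

Things in the scene. Friction and masses are not known exactly. Their poses are not given: they have to be found in the camera images.
- tumbler: Bench tumbler: grey base 190 x 150 x 40 mm, fixed to the table, with a dark gear head and a black drive cup tilted 26 degrees (0.45 rad) towards its front (-x of its own frame). Origin: centre of the underside, z up.
- jar: White mixing jar, 72 mm wide, gripped in the cup: it neither turns nor moves. Origin: centre of its foot. z: the tilted jar axis, out of the mouth; y: level, to the tumbler's left; x: up and back, to the keeper's post. The post with its strut stands at x = 64 to 80, y = -28 to 17 mm, up to z = 129 mm; the parked keeper stands on above it, beyond x = 64 mm. The cup is 87 mm wide, up to z = 34 mm.
- jar_neck (a point): Point on the jar axis at the bottom of the neck, 77 mm up from the jar's foot; fixed to the jar.
- lid: Ribbed black screw lid, 61 mm across, 24 mm high, already started on the thread. Origin: centre of its lower edge, z along the jar axis. Tightens clockwise seen from above its top (about the jar's -z), sinks 1 mm per rad. It starts 1.2 to 3.2 rad short of its gasket's touch; how far cannot be seen. It stays where it is left, but from over 0.45 rad past the touch it eases back to there.
- lid_top (a point): Centre of the lid's top, on the jar axis, 29 mm above jar_neck at the gasket's touch. Torque held between small turns: about 0 running down, jumps to 0.3 N m at the touch, then grows 0.6 to 0.8 N m per rad (while moving 0.1 to 0.2 more). Snug: 0.1 to 0.75 rad past the touch, best near 0.5 N m held; over 0.9 rad (0.9 N m held) is too tight. Heights are too noisy to judge by.
- keeper (a joint): Keeper arm: 0 = parked, swung up and back against its stop, as it starts; 2.1 rad = closed, pad on the lid. A pull-spring strut beside its post works over centre: below 0.53 rad it holds the arm parked, past 0.53 rad it pulls it shut with up to about 0.4 N m (4 N at the grip), so that it snaps if let go before the pad is felt to stand on the lid.
- keeper_grip (a point): Middle of the keeper's side grip, a black round bar 14 mm thick, 52 mm long, parallel to the jar's y, on the tumbler's left of the arm (the arm, 14 mm wide, runs 38 mm to the -y side of this point). Closed (2.1), it lies 102 mm towards -x and 12 mm towards +z of keeper_hinge in the jar's frame (24 mm above the lid's top); as the value grows it turns about the jar's -y.
- keeper_hinge (a point): Point of the keeper's hinge axis in the middle plane of the arm, fixed at x = 72, y = 0, z = 118 mm in the jar's frame; the axis is parallel to the jar's y.
- glaze_jar_1: Bystander: closed glaze jar, 62 mm wide, 66 mm high. Origin: centre of the underside.
- ledge_jar_5: Bystander: small closed stain jar, 54 mm wide, 62 mm high. Origin: centre of the underside.
- brush_flat: Bystander: flat brush, 195 x 24 x 12 mm, lying. Origin: centre of the underside.
- clay_block: Bystander: block of grey clay, 89 x 62 x 56 mm. Origin: centre of the underside.

How it is judged:
By the outcome, as a careful person would: the job done as asked, in the order asked, and still so for the second after the job is handed in, with the robot touching nothing.
It also fails if it takes over 67 s, if anything falls off the work surface, if the arm or the gripper's body presses on something with over 40 N, if the wrist force passes 120 N, or if a joint passes its speed limit or range.

## Working session

There is one attempt and no reset: what is moved stays moved. The work goes in short steps, Python scripts to look and compute and a shell command to move; the robot and the scene stay as the last step left them, time stands still between calls to the robot, and variables do not carry over. Pictures are saved under pics/ and viewed, at most 10 in all, crops included, and the job is handed in when it is done.

```bash
ls; mkdir -p pics; python3 - <<'E'
from rig import *
import cv2
s=read_state();print({k:(v if not hasattr(v,'tolist') else v.tolist()) for k,v in s.items()})
for c in ["side","top"]:
    d=capture(c);cv2.imwrite(f"pics/{c}0.png",d["color"][:,:,::-1])
    print(c,d["R"],d["t"])
    for n in ["tumbler","jar","jar_neck","lid","lid_top","keeper_grip","keeper_hinge","glaze_jar_1","ledge_jar_5","brush_flat","clay_block"]:
        try: print(n,[( [round(float(a),4) for a in r["at"]],round(r["conf"],2)) for r in place_of(c,n)[:2]])
        except Exception as e: print(n,e)
E
```

```text
pics
{'time_s': 0.0, 'joint_positions': [54.80325225903953, 30.276993151883406, 82.15724001886663, -0.0005926393985714904, 67.68883141298264, -10.227096127333047], 'qvel': [-0.005644899514658979, 0.044072111339201435, -0.11055678132068275, 0.04262799394748613, -0.04482437911432745, -0.008166355737019371], 'tau': [0.0008264738789875992, -44.00502920150757, -17.659717798233032, 0.06349141476675868, 0.05832466296851635, -0.0001480252558394568], 'position': [0.2634050019732844, 0.5660199897327681, 0.24358800045756035], 'tcp_rot': [[-0.9065329452083646, 0.42213327976874226, -0.0012301884136585984], [0.4221349084199496, 0.9065313116349413, -0.0017607153982481952], [0.0003719477503902089, -0.0021154519889866517, -0.9999976932562161]], 'force': [0.5548866429031282, 0.1283851826510036, -0.306583259636082], 'moment': [0.005375996269031033, -0.014892320073474677, 0.005147755002891558], 'grasp_force': 0.0, 'opening': 0.9993668897882584}
side [[ 0.7985526  -0.60177286  0.01353415]
 [-0.44474976 -0.60503565 -0.66040102]
 [ 0.40560005  0.52134564 -0.75079113]] [-0.31921995  0.44574942  0.92827542]

[... 637 characters left out ...]

 [ 0.19985559  0.01724569 -0.97967358]] [0.11831368 0.55067949 1.04684875]
tumbler [([0.5562, 0.1422, -0.0014], 0.71), ([0.5345, 0.1599, 0.1666], 0.43)]
jar [([0.5697, 0.1264, 0.067], 0.79), ([0.5753, 0.1178, 0.2087], 0.65)]
jar_neck [([0.5467, 0.1529, 0.1353], 0.62)]
lid []
lid_top [([0.5361, 0.1587, 0.1666], 0.94)]
keeper_grip [([0.622, 0.126, 0.3123], 0.7)]
keeper_hinge [([0.5739, 0.1175, 0.2093], 0.9), ([0.4027, 0.302, -0.001], 0.6)]
glaze_jar_1 [([0.5421, -0.1008, -0.0021], 0.89)]
ledge_jar_5 [([0.4949, 0.3637, -0.0021], 0.92)]
brush_flat [([0.3725, 0.0941, -0.0016], 0.95), ([0.6224, 0.1262, 0.3106], 0.57)]
clay_block [([0.3993, 0.2962, -0.0025], 0.74), ([0.4946, 0.3684, 0.0006], 0.2)]
```

View pics/side0.png

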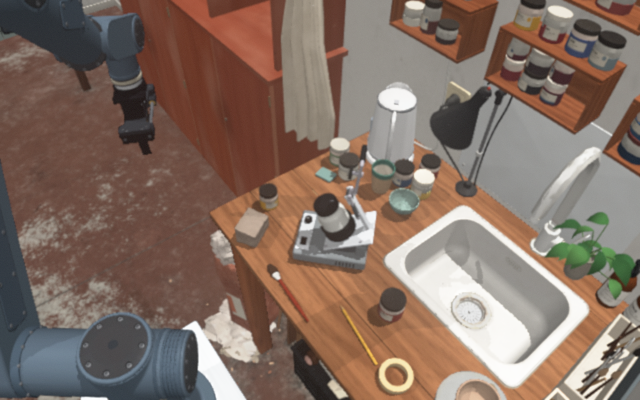

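View pics/top0.png

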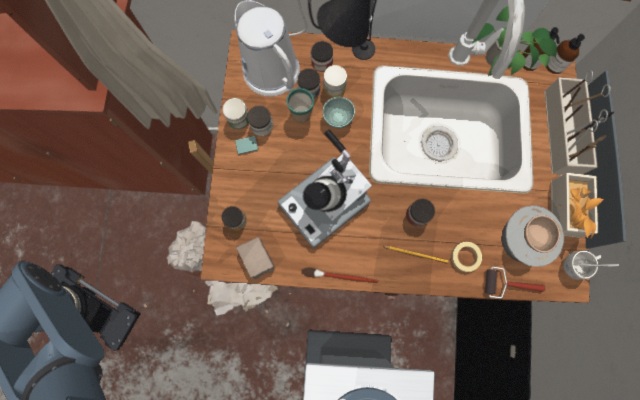

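The side view shows the tumbler at about (335,235), with the lid at (325,205) and the parked keeper with its black grip at (360,160). The top view has the lid at (323,193) and the grip at (335,140). Both match the network points, so I'll fit the jar frame next.

```bash
cat > h.py <<'E'
import numpy as np, json, sys
from scipy.optimize import least_squares
from scipy.spatial.transform import Rotation as Ro
from rig import *
def frame(psi):
    b=np.array([np.cos(psi),np.sin(psi),0]);u=np.array([0,0,1.]);c,s=np.cos(.45),np.sin(.45)
    x=c*b+s*u;z=-s*b+c*u;return np.stack([x,np.cross(z,x),z],1)
def load():
    d=json.load(open('jf.json'));return frame(d[0]),np.array(d[1:])
def where():
    R,o=load();s=read_state();T=np.array(s['tcp_rot'])
    p=R.T@(np.array(s['position'])-o)*1e3;Q=R.T@T
    print('t',round(s['time_s'],2),'jarpos',p.round(1),'q',np.round(s['joint_positions'],0),'open',round(s['opening']*87,1),'gf',round(s['grasp_force'],1))
    print(' tool x,y,z in jar',Q.T.round(3).tolist(),'F jar',(R.T@np.array(s['force'])).round(2),'M jar',(R.T@np.array(s['moment'])).round(3))
    return p,Q
def ori(phi,tilt=0):
    "tool z=-z_j, tool y at phi (deg) from jar y about z_j; tilt (deg): turn about jar -y (beta=270+tilt)"
    f=np.radians(phi);y=np.array([-np.sin(f),np.cos(f),0]);z=np.array([0,0,-1.])
    return Ro.from_rotvec([0,-np.radians(tilt),0]).as_matrix()@np.stack([np.cross(y,z),y,z],1)
def plan(p1,Q1,n,start=None,pr=True):
    "n equal rows from measured (or given) pose to jar pose"
    p0,Q0=start if start else where()
    w=Ro.from_matrix(Q0.T@Q1).as_rotvec();d=Q0.T@(np.array(p1)-p0)
    A=sum(Ro.from_rotvec(w/n*k).as_matrix() for k in range(n));t=np.linalg.solve(A,d)
    print(n,'rows of',t.round(2),(w/n).round(4),'| err deg',round(np.degrees(np.linalg.norm(w)),1));return np.r_[t,w/n]
E
python3 - <<'E'
from h import *
P={'jar':([.5687,.1316,.0727],[.5697,.1264,.067]),'neck':([.5504,.1527,.1411],[.5467,.1529,.1353]),
'lt':([.5383,.1625,.1675],[.5361,.1587,.1666]),'hi':([.5738,.1229,.2113],[.5739,.1175,.2093]),'gr':([.6223,.1283,.3097],[.622,.126,.3123])}
J={'jar':[0,0,0],'neck':[0,0,.077],'lt':[0,0,.108],'hi':[.072,0,.118],'gr':[.072+.0618,.038,.118+.082]}
M=np.array([np.mean(P[k],0) for k in P]);Jm=np.array([J[k] for k in P])
f=lambda v:((Jm@frame(v[0]).T+v[1:])-M).ravel()
r=least_squares(f,[-.78,.57,.13,.07]);print(r.x,(r.fun.reshape(-1,3)*1e3).round(1))
json.dump(list(r.x),open('jf.json','w'))
plan([0,0,180],ori(40),8)
E
```

```text
[-0.84740766  0.56892499  0.1279009   0.07079184] [[-0.3 -1.1  0.9]
 [-1.8  0.2  1.9]
 [ 0.6  2.5  1. ]
 [ 4.  -2.4 -1.9]
 [-2.6  0.8 -1.9]]
t 1.2 jarpos [-402.4   61.6  387.3] q [ 55.  30.  82.  -0.  68. -10.] open 86.8 gf 0.0
 tool x,y,z in jar [[-0.825, -0.4, 0.399], [-0.36, 0.916, 0.174], [-0.435, -0.0, -0.9]] F jar [-0.05 -0.77  0.64] M jar [-0.036  0.02   0.011]
8 rows of [-44.09 -35.09  12.75] [ 0.0297 -0.048  -0.0352] | err deg 30.5
```

```bash
python3 -m jog '-35.3 -28 10.2 0.024 -0.038 -0.028 87;-35.3 -28 10.2 0.024 -0.038 -0.028 87;-35.3 -28 10.2 0.024 -0.038 -0.028 87;-35.3 -28 10.2 0.024 -0.038 -0.028 87;-35.3 -28 10.2 0.024 -0.038 -0.028 87;-35.3 -28 10.2 0.024 -0.038 -0.028 87;-35.3 -28 10.2 0.024 -0.038 -0.028 87;-35.3 -28 10.2 0.024 -0.038 -0.028 87;-35.3 -28 10.2 0.024 -0.038 -0.028 87;-35.3 -28 10.2 0.024 -0.038 -0.028 87;0 0 0 0 0 0 87'
python3 - <<'E'
from h import *
plan([0,0,160],ori(40),2)
import cv2
for c in ["side","top"]:
    d=capture(c)
    for n in ["lid_top","jar_neck","keeper_hinge","keeper_grip"]:
        print(c,n,[( [round(float(a),4) for a in r["at"]],round(r["conf"],2)) for r in place_of(c,n)[:1]])
    if c=="side":
        cv2.imwrite("pics/s1.png",cv2.resize(d["color"][90:300,220:460,::-1],None,fx=2.5,fy=2.5,interpolation=cv2.INTER_CUBIC))
E
```

```text
time_s: 2.58
position: [0.5203, 0.1862, 0.2356]
tcp_rot: [[-0.938, 0.196, 0.284], [0.097, 0.94, -0.328], [-0.331, -0.28, -0.901]]
force: [-0.1, -0.1, -0.2]
opening: 0.995
grasp_force: 0.0
t 2.58 jarpos [  3.4   2.1 181.4] q [ 20.  25.  99. -32.  50. -42.] open 86.6 gf 0.0
 tool x,y,z in jar [[-0.769, -0.639, 0.003], [-0.639, 0.769, -0.002], [-0.001, -0.004, -1.0]] F jar [-0.1  -0.14 -0.15] M jar [0.011 0.323 0.021]
2 rows of [ 1.96  0.29 10.7 ] [-0.0012 -0.0017 -0.0023] | err deg 0.4
side lid_top [([0.5342, 0.1631, 0.1702], 0.64)]
side jar_neck [([0.5502, 0.1548, 0.1389], 0.61)]
side keeper_hinge [([0.5784, 0.1217, 0.2106], 0.64)]
side keeper_grip [([0.6168, 0.1249, 0.3076], 0.86)]
top lid_top [([0.5367, 0.1598, 0.1645], 0.48)]
top jar_neck [([0.546, 0.1534, 0.1354], 0.83)]
top keeper_hinge [([0.5759, 0.12, 0.2113], 0.6)]
top keeper_grip [([0.6196, 0.1279, 0.3109], 0.76)]
```

View pics/s1.png

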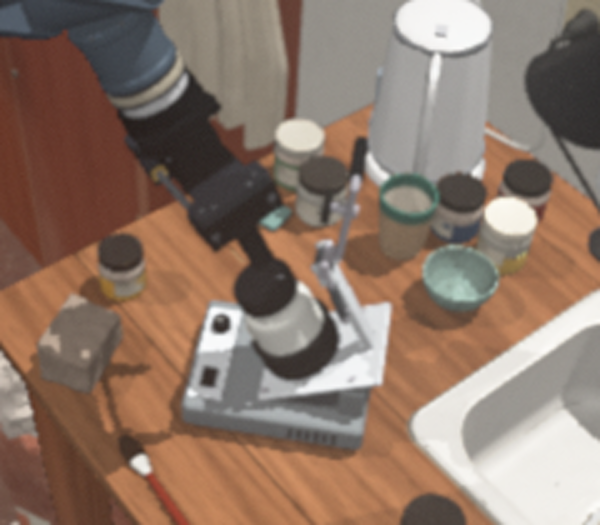

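The gripper now stands over the lid (crop 265,288) in line with the jar axis, well clear of the keeper at (345,215). I'll refine the frame with all the detections.

```bash
python3 - <<'E'
from h import *
P={'jar':([.5687,.1316,.0727],[.5697,.1264,.067]),'neck':([.5504,.1527,.1411],[.5467,.1529,.1353],[.5502,.1548,.1389],[.546,.1534,.1354]),
'lt':([.5383,.1625,.1675],[.5361,.1587,.1666],[.5342,.1631,.1702],[.5367,.1598,.1645]),'hi':([.5738,.1229,.2113],[.5739,.1175,.2093],[.5784,.1217,.2106],[.5759,.12,.2113]),'gr':([.6223,.1283,.3097],[.622,.126,.3123],[.6168,.1249,.3076],[.6196,.1279,.3109])}
J={'jar':[0,0,0],'neck':[0,0,.077],'lt':[0,0,.108],'hi':[.072,0,.118],'gr':[.072+.0618,.038,.118+.082]}
M=np.array([np.mean(P[k],0) for k in P]);Jm=np.array([J[k] for k in P])
f=lambda v:((Jm@frame(v[0]).T+v[1:])-M).ravel()
r=least_squares(f,[-.78,.57,.13,.07]);print(r.x,(r.fun.reshape(-1,3)*1e3).round(1))
json.dump(list(r.x),open('jf.json','w'))
plan([0,0,108.5],ori(40),5)
E
```

```text
[-0.84851263  0.56862889  0.1281073   0.07060684] [[-0.6 -0.9  0.8]
 [-1.8 -0.2  2.3]
 [ 1.2  2.3  0.7]
 [ 2.1 -2.6 -2.4]
 [-0.9  1.3 -1.2]]
t 3.08 jarpos [  0.8   2.1 182.1] q [ 20.  25.  99. -32.  51. -42.] open 87.2 gf 0.0
 tool x,y,z in jar [[-0.765, -0.644, 0.004], [-0.644, 0.765, -0.001], [-0.002, -0.003, -1.0]] F jar [-0.53  0.22  0.22] M jar [ 0.023  0.285 -0.017]
5 rows of [ 0.36 -0.2  14.72] [-0.0002 -0.0008  0.0002] | err deg 0.2
```

```bash
python3 -m jog '0.4 -0.2 15 0 0 0 87;0.4 -0.2 15 0 0 0 87;0.4 -0.2 15 0 0 0 87;0.4 -0.2 15 0 0 0 87;0.4 -0.2 14 0 0 0 87;0 0 0 0 0 0 87' | grep force; python3 -c "
from h import *
where()"; python3 -m jog '0 0 0 0 0 0 55;0 0 0 0 0 0 55;0 0 0 0 0 0 55;0 0 0 0 0 0 55;0 0 0 0 0 0 55'; python3 -c "
from h import *
where()"
```

```text
force: [-0.1, -0.2, -0.4]
grasp_force: 0.0
t 3.83 jarpos [ 1.000e-01 -1.200e+00  1.065e+02] q [ 17.  32. 102. -37.  42. -38.] open 87.0 gf 0.0
 tool x,y,z in jar [[-0.766, -0.643, 0.006], [-0.643, 0.766, -0.003], [-0.003, -0.006, -1.0]] F jar [-0.12 -0.22 -0.33] M jar [ 0.068  0.309 -0.049]
time_s: 4.45
position: [0.5376, 0.1627, 0.1685]
tcp_rot: [[-0.939, 0.192, 0.284], [0.093, 0.94, -0.328], [-0.33, -0.281, -0.901]]
force: [-0.6, -0.6, 3.4]
opening: 0.697
grasp_force: 30.0
t 4.45 jarpos [  0.7  -0.4 108.3] q [ 17.  31. 102. -37.  42. -38.] open 60.6 gf 30.0
 tool x,y,z in jar [[-0.766, -0.643, 0.003], [-0.643, 0.766, -0.002], [-0.001, -0.003, -1.0]] F jar [ 1.57 -0.88  3.05] M jar [-0.189  0.065 -0.01 ]
```

```bash
python3 -m jog '0 0 0.16 0 0 0.16 55;0 0 0.16 0 0 0.16 55;0 0 0.16 0 0 0.16 55;0 0 0.16 0 0 0.16 55;0 0 0.16 0 0 0.16 55;0 0 0.16 0 0 0.16 55;0 0 0 0 0 0 55;0 0 0 0 0 0 55' | grep force; python3 -c "
from h import *
where()"
```

```text
force: [-3.1, -1.4, 5.1]
grasp_force: 30.0
t 5.45 jarpos [  0.9  -1.2 107.3] q [ 17.  31. 102. -37.  42.  17.] open 60.4 gf 30.0
 tool x,y,z in jar [[-0.966, 0.258, -0.0], [0.258, 0.966, -0.005], [-0.001, -0.005, -1.0]] F jar [ 1.33 -3.28  5.05] M jar [-0.446 -0.109 -0.08 ]
```

```bash
python3 -m jog '0 0 0 0 0 0 87;0 0 0 0 0 0 87;0 0 0 0 0 0 87;0 0 0 0 0 -0.16 87;0 0 0 0 0 -0.16 87;0 0 0 0 0 -0.16 87;0 0 0 0 0 -0.16 87;0 0 0 0 0 -0.16 87;0 0 0 0 0 -0.16 87;0 0 0 0 0 0 87' | grep force; python3 -c "
from h import *
where()"
python3 -m jog '0 0 0 0 0 0 55;0 0 0 0 0 0 55;0 0 0 0 0 0 55;0 0 0 0 0 0 55;0 0 0 0 0 0 55'|grep force; python3 -c "
from h import *
where()"
```

```text
force: [-0.0, -0.6, 0.5]
grasp_force: 0.0
t 6.7 jarpos [  0.3  -0.2 106.8] q [ 17.  32. 102. -37.  41. -37.] open 87.0 gf 0.0
 tool x,y,z in jar [[-0.767, -0.642, 0.004], [-0.642, 0.767, -0.001], [-0.002, -0.003, -1.0]] F jar [ 0.58 -0.42  0.26] M jar [-0.005  0.319  0.024]
force: [-0.4, -1.8, 0.9]
grasp_force: 30.0
t 7.33 jarpos [  0.6  -0.6 107. ] q [ 17.  31. 102. -37.  41. -37.] open 60.3 gf 30.0
 tool x,y,z in jar [[-0.766, -0.643, 0.004], [-0.643, 0.766, -0.002], [-0.002, -0.004, -1.0]] F jar [ 1.35 -1.5   0.32] M jar [-0.143  0.148  0.02 ]
```

```bash
w(){ python3 -c "
from h import *
where()"; }
python3 -m jog '0 0 0.12 0 0 0.12 55;0 0 0.12 0 0 0.12 55;0 0 0 0 0 0 55;0 0 0 0 0 0 55'|grep force; w
python3 -m jog '0 0 0.12 0 0 0.12 55;0 0 0.12 0 0 0.12 55;0 0 0 0 0 0 55;0 0 0 0 0 0 55'|grep force; w
```

```text
force: [-0.9, -2.0, 2.0]
grasp_force: 30.0
t 7.83 jarpos [  0.6  -0.7 106.8] q [ 17.  32. 102. -37.  41. -24.] open 60.1 gf 30.0
 tool x,y,z in jar [[-0.896, -0.444, 0.004], [-0.444, 0.896, -0.003], [-0.002, -0.004, -1.0]] F jar [ 1.69 -1.97  1.37] M jar [-0.314  0.018 -0.014]
force: [-1.0, -3.0, 3.1]
grasp_force: 30.0
t 8.32 jarpos [  0.6  -0.8 106.5] q [ 17.  32. 102. -37.  41. -10.] open 60.3 gf 30.0
 tool x,y,z in jar [[-0.976, -0.219, 0.003], [-0.219, 0.976, -0.004], [-0.002, -0.005, -1.0]] F jar [ 2.81 -2.74  2.08] M jar [-0.517 -0.253 -0.057]
```

```bash
w(){ python3 -c "
from h import *
where()"; }
python3 -m jog '0 0 0.12 0 0 0.12 55;0 0 0.12 0 0 0.12 55;0 0 0 0 0 0 55;0 0 0 0 0 0 55'|grep force; w
```

```text
force: [-1.2, -4.5, 3.9]
grasp_force: 30.0
t 8.82 jarpos [  0.6  -0.9 106.2] q [ 17.  32. 102. -37.  41.   4.] open 60.2 gf 30.0
 tool x,y,z in jar [[-1.0, 0.019, 0.002], [0.019, 1.0, -0.005], [-0.002, -0.005, -1.0]] F jar [ 3.99 -3.9   2.41] M jar [-0.718 -0.38   0.006]
```

```bash
w(){ python3 -c "
from h import *
where()"; }
python3 -m jog '0 0 0.12 0 0 0.12 55;0 0 0.12 0 0 0.12 55;0 0 0 0 0 0 55;0 0 0 0 0 0 55'|grep force; w
```

```text
force: [-2.1, -5.6, 4.0]
grasp_force: 30.0
t 9.32 jarpos [  0.6  -1.1 106. ] q [ 17.  32. 102. -37.  41.  17.] open 60.6 gf 30.0
 tool x,y,z in jar [[-0.966, 0.257, 0.0], [0.257, 0.966, -0.006], [-0.002, -0.005, -1.0]] F jar [ 4.31 -5.3   2.35] M jar [-0.774 -0.412 -0.07 ]
```

```bash
python3 -m jog '0 0 0 0 0 0 87;0 0 0 0 0 0 87;0 0 0 0 0 0 87;0 0 0 0 0 -0.16 87;0 0 0 0 0 -0.16 87;0 0 0 0 0 -0.16 87;0 0 0 0 0 -0.16 87;0 0 0 0 0 -0.16 87;0 0 0 0 0 -0.16 87;0 0 0 0 0 0 87' | grep force; python3 -c "
from h import *
where()"
python3 -m jog '0 0 0 0 0 0 55;0 0 0 0 0 0 55;0 0 0 0 0 0 55;0 0 0 0 0 0 55;0 0 0 0 0 0 55;0 0 0.12 0 0 0.12 55;0 0 0.12 0 0 0.12 55;0 0 0 0 0 0 55;0 0 0 0 0 0 55'|grep force; python3 -c "
from h import *
where()"
```

```text
force: [-0.8, -0.2, 0.3]
grasp_force: 0.0
t 10.57 jarpos [  0.2   0.  106. ] q [ 17.  32. 102. -37.  41. -37.] open 87.3 gf 0.0
 tool x,y,z in jar [[-0.767, -0.642, 0.004], [-0.642, 0.767, -0.001], [-0.002, -0.003, -1.0]] F jar [-0.15 -0.71  0.46] M jar [ 0.016  0.228 -0.072]
force: [-0.5, -2.2, 2.4]
grasp_force: 30.0
t 11.7 jarpos [  0.6  -0.7 105.8] q [ 17.  32. 102. -37.  41. -24.] open 60.3 gf 30.0
 tool x,y,z in jar [[-0.896, -0.444, 0.003], [-0.444, 0.896, -0.003], [-0.002, -0.004, -1.0]] F jar [ 2.24 -1.88  1.61] M jar [-0.215 -0.03  -0.076]
```

```bash
python3 -m jog '0 0 0.12 0 0 0.12 55;0 0 0.12 0 0 0.12 55;0 0 0 0 0 0 55;0 0 0 0 0 0 55'|grep force;  python3 -c "
from h import *
where()"
```

```text
force: [-0.9, -3.6, 3.2]
grasp_force: 30.0
t 12.2 jarpos [  0.6  -0.8 105.5] q [ 17.  32. 102. -37.  41. -10.] open 60.4 gf 30.0
 tool x,y,z in jar [[-0.976, -0.219, 0.003], [-0.219, 0.976, -0.004], [-0.002, -0.005, -1.0]] F jar [ 3.23 -3.07  1.95] M jar [-0.531 -0.192  0.024]
```

Cumulative turn is now 2.40 rad with no touch felt.

```bash
python3 -m jog '0 0 0.12 0 0 0.12 55;0 0 0.12 0 0 0.12 55;0 0 0 0 0 0 55;0 0 0 0 0 0 55'|grep force;  python3 -c "
from h import *
where()"
```

```text
force: [-0.8, -5.1, 4.1]
grasp_force: 30.0
t 12.7 jarpos [  0.6  -0.9 105.2] q [ 17.  32. 102. -37.  41.   4.] open 60.2 gf 30.0
 tool x,y,z in jar [[-1.0, 0.019, 0.002], [0.019, 1.0, -0.005], [-0.002, -0.005, -1.0]] F jar [ 4.72 -4.    2.23] M jar [-0.725 -0.356 -0.002]
```

```bash
python3 -c "
from h import *
for i in range(4): s=read_state(); print((load()[0].T@np.array(s['moment'])).round(3), s['tau'][5] if 'tau' in s else '')"
```

```text
[-0.725 -0.356 -0.002] -0.07361877942457795
[-0.725 -0.356 -0.002] -0.07361877942457795
[-0.725 -0.356 -0.002] -0.07361877942457795
[-0.725 -0.356 -0.002] -0.07361877942457795
```

```bash
python3 -m jog '0 0 0.12 0 0 0.12 55;0 0 0.12 0 0 0.12 55;0 0 0 0 0 0 55;0 0 0 0 0 0 55'|grep force;  python3 -c "
from h import *
where()"
```

```text
force: [-2.3, -5.5, 3.3]
grasp_force: 30.0
t 13.2 jarpos [  0.6  -1.1 105. ] q [ 17.  32. 102. -37.  41.  18.] open 60.3 gf 30.0
 tool x,y,z in jar [[-0.966, 0.257, 0.0], [0.257, 0.966, -0.005], [-0.002, -0.005, -1.0]] F jar [ 3.79 -5.4   1.87] M jar [-0.82  -0.343 -0.045]
```

```bash
python3 -m jog '0 0 0 0 0 0 87;0 0 0 0 0 0 87;0 0 0 0 0 0 87;0 0 0 0 0 -0.16 87;0 0 0 0 0 -0.16 87;0 0 0 0 0 -0.16 87;0 0 0 0 0 -0.16 87;0 0 0 0 0 -0.16 87;0 0 0 0 0 -0.16 87;0 0 0 0 0 0 87' | grep force; python3 -c "
from h import *
where()"
python3 -m jog '0 0 0 0 0 0 55;0 0 0 0 0 0 55;0 0 0 0 0 0 55;0 0 0 0 0 0 55;0 0 0 0 0 0 55;0 0 0.1 0 0 0.1 55;0 0 0.1 0 0 0.1 55;0 0 0 0 0 0 55;0 0 0 0 0 0 55'|grep force; python3 -c "
from h import *
where()"
```

```text
force: [-0.7, 0.3, -0.2]
grasp_force: 0.0
t 14.45 jarpos [  0.2  -0.  105. ] q [ 17.  32. 102. -37.  41. -37.] open 86.7 gf 0.0
 tool x,y,z in jar [[-0.767, -0.642, 0.004], [-0.642, 0.767, -0.001], [-0.002, -0.003, -1.0]] F jar [-0.68 -0.37  0.11] M jar [-0.027  0.277 -0.052]
force: [-1.2, -2.7, 2.2]
grasp_force: 30.0
t 15.57 jarpos [  0.6  -0.6 104.9] q [ 17.  32. 102. -37.  41. -26.] open 60.5 gf 30.0
 tool x,y,z in jar [[-0.877, -0.48, 0.003], [-0.48, 0.877, -0.003], [-0.002, -0.004, -1.0]] F jar [ 2.06 -2.68  1.48] M jar [-0.288  0.012  0.328]
```

```bash
python3 -m jog '0 0 0.1 0 0 0.1 55;0 0 0.1 0 0 0.1 55;0 0 0 0 0 0 55;0 0 0 0 0 0 55'|grep force;  python3 -c "
from h import *
where()"
```

```text
force: [-0.3, -3.0, 2.8]
grasp_force: 30.0
t 16.07 jarpos [  0.6  -0.8 104.6] q [ 17.  32. 102. -37.  41. -15.] open 60.5 gf 30.0
 tool x,y,z in jar [[-0.955, -0.296, 0.003], [-0.296, 0.955, -0.004], [-0.002, -0.004, -1.0]] F jar [ 3.06 -2.19  1.64] M jar [-0.373 -0.101  0.487]
```

Held torque is about 0.5 N m, roughly 0.3 rad past the touch. The lid is snug, so I'll release and retreat.

```bash
python3 -m jog '0 0 0 0 0 0 87;0 0 0 0 0 0 87;0 0 0 0 0 0 87;0 0 -20 0 0 0 87;0 0 -35 0 0 0 87;0 0 -35 0 0 0 87;0 0 -35 0 0 0 87;0 0 0 0 0 0 87' | grep force; python3 - <<'E'
from h import *
R,o=load();p,Q=where();s=read_state();print(s['joint_positions'],s['position'],s['tcp_rot'])
for c in ["side","top"]:
    capture(c)
    for n in ["lid_top","keeper_hinge","keeper_grip"]:
        print(c,n,[((R.T@(np.array(r["at"])-o)*1e3).round(1),round(r["conf"],2)) for r in place_of(c,n)[:1]])
plan([134,41,275],ori(-90,-26),11,(p,Q))
plan([134,41,265],ori(-90,0),11,(p,Q))
E
```

```text
force: [0.8, -0.2, -0.5]
grasp_force: 0.0
t 17.07 jarpos [  1.2   1.8 232.2] q [ 23.  21.  97. -30.  56. -20.] open 86.8 gf 0.0
 tool x,y,z in jar [[-0.956, -0.293, -0.0], [-0.293, 0.956, 0.003], [-0.0, 0.003, -1.0]] F jar [ 0.41  0.41 -0.72] M jar [0.033 0.241 0.009]
[ 22.62669817  21.24494615  97.1579016  -29.53787278  56.38258266
 -20.33932301] [0.50391657 0.20421339 0.28025307] [[-0.78882977  0.5422355   0.28935834]
 [ 0.45223922  0.83089765 -0.324174  ]
 [-0.41620581 -0.12485891 -0.90065697]]
side lid_top [(array([  1.6,  -2.4, 103.9]), 0.93)]
side keeper_hinge [(array([ 66.2,   1.3, 118.4]), 0.87)]
side keeper_grip [(array([133.7,  40.7, 199.4]), 0.8)]
top lid_top [(array([ -2.7,  -3.3, 101.8]), 0.87)]
top keeper_hinge [(array([ 72.5,  -2. , 121.2]), 0.77)]
top keeper_grip [(array([137.9,  39.6, 201.3]), 0.93)]
11 rows of [-9.08  9.79 -6.76] [0.0286 0.0382 0.1666] | err deg 109.2
11 rows of [-9.75 10.87 -2.97] [ 0.0002 -0.0002  0.1698] | err deg 107.0
```

```bash
python3 - <<'E'
from h import *
plan([166,42,263],ori(-90,-26),12)
E
```

```text
t 17.48 jarpos [  0.4  -0.4 228.5] q [ 22.  22.  97. -30.  56. -20.] open 86.9 gf 0.0
 tool x,y,z in jar [[-0.956, -0.294, 0.004], [-0.294, 0.956, -0.004], [-0.003, -0.006, -1.0]] F jar [-0.58  0.38 -0.57] M jar [0.023 0.286 0.025]
12 rows of [-10.89  11.    -6.19] [0.0255 0.0354 0.1527] | err deg 109.2
```

```bash
python3 -m jog '-10.9 11 -6.2 0.0255 0.0354 0.1527 60;-10.9 11 -6.2 0.0255 0.0354 0.1527 60;-10.9 11 -6.2 0.0255 0.0354 0.1527 60;-10.9 11 -6.2 0.0255 0.0354 0.1527 60;-10.9 11 -6.2 0.0255 0.0354 0.1527 60;-10.9 11 -6.2 0.0255 0.0354 0.1527 60;-10.9 11 -6.2 0.0255 0.0354 0.1527 60;-10.9 11 -6.2 0.0255 0.0354 0.1527 60;-10.9 11 -6.2 0.0255 0.0354 0.1527 60;-10.9 11 -6.2 0.0255 0.0354 0.1527 60;-10.9 11 -6.2 0.0255 0.0354 0.1527 60;-10.9 11 -6.2 0.0255 0.0354 0.1527 60' | grep force; python3 -m jog '0 0 0 0 0 0 60' >/dev/null; python3 - <<'E'
from h import *
R,o=load();p,Q=where();s=read_state();print(s['joint_positions'],s['position'],s['tcp_rot'])
# orientation model
def Rm(q):
    q=np.radians(q);return Ro.from_euler('ZYZYZ',[q[0],q[1]+q[2],q[3],q[4],q[5]]).as_matrix() if 0 else (Ro.from_euler('Z',q[0])*Ro.from_euler('Y',q[1]+q[2])*Ro.from_euler('Z',q[3])*Ro.from_euler('Y',q[4])*Ro.from_euler('Z',q[5])).as_matrix()
D=[([54.803,30.277,82.157,0,67.689,-10.227],[.2634,.566,.24359],[[-.9065,.4221,-.0012],[.4221,.9065,-.0018],[.0004,-.0021,-1]]),
([22.62669817,21.24494615,97.1579016,-29.53787278,56.38258266,-20.33932301],[0.50391657,0.20421339,0.28025307],[[-0.78882977,0.5422355,0.28935834],[0.45223922,0.83089765,-0.324174],[-0.41620581,-0.12485891,-0.90065697]]),
(list(s['joint_positions']),list(s['position']),np.array(s['tcp_rot']).tolist())]
json.dump(D,open('D.json','w'))
for q,_,T in D: print((Rm(q).T@np.array(T)).round(3).tolist())
plan([136.3,42,202.7],ori(-90,-26),5,(p,Q))
E
```

```text
force: [0.1, 0.3, -0.8]
grasp_force: 0.0
t 19.1 jarpos [167.8  41.4 263.5] q [ 1. 25. 70.  0. 86. 50.] open 60.1 gf 0.0
 tool x,y,z in jar [[0.002, 1.0, 0.001], [0.899, -0.001, -0.438], [-0.438, 0.002, -0.899]] F jar [-0.4  -0.13  0.73] M jar [-0.09   0.051  0.097]
[ 1.47370986 24.67893416 69.77591325  0.20083521 85.59550355 50.14014003] [0.62382695 0.12807677 0.38085298] [[ 7.51056837e-01  6.60236844e-01 -9.67905861e-04]
 [ 6.60235700e-01 -7.51050446e-01  3.47113181e-03]
 [ 1.56482299e-03 -3.24606328e-03 -9.99993507e-01]]
[[0.0, -1.0, 0.0], [1.0, 0.0, -0.0], [-0.0, -0.0, 1.0]]
[[-0.0, -1.0, 0.0], [1.0, 0.0, -0.0], [-0.0, -0.0, 1.0]]
[[0.0, -1.0, 0.0], [1.0, 0.0, 0.0], [-0.0, 0.0, 1.0]]
5 rows of [ 0.11 -0.34 13.69] [ 0.0001 -0.0003 -0.0002] | err deg 0.1
```

```bash
cat > ik.py <<'E'
from h import *
D=json.load(open('D.json'))
e=lambda a,q:Ro.from_euler(a,q,degrees=True).as_matrix()
C=e('Z',90)
def fk(q,v):
    b,h,L1,c,L2,d=v;A=e('Z',q[0]);F=A@e('Y',q[1]+q[2]);W=F@e('Z',q[3])@e('Y',q[4])
    return A@np.array([0,b,h])+A@e('Y',q[1])@np.array([0,0,L1])+F@np.array([c,0,L2])+W@np.array([0,0,d]), W@e('Z',q[5])@C
V=least_squares(lambda v:np.r_[np.concatenate([fk(q,v)[0]-p for q,p,_ in D]),1e-5*v],[.11,.3,.4,0,.4,.25])
def ik(p,T,q0):
    lo=[-176,-43,12.5,-82,0,-163];hi=[176,126,140,262,151.6,163]
    f=lambda q:np.r_[(fk(q,V.x)[0]-p)*10,(fk(q,V.x)[1]-T).ravel()]
    r=least_squares(f,np.clip(q0,np.array(lo)+.1,np.array(hi)-.1),bounds=(lo,hi));return r.x,np.abs(r.fun).max()
def grip(v):  # grip centre jar mm at keeper value v (rad)
    a=np.radians(173.29)-2.1+v;return np.array([72+102.7*np.cos(a),42,118+102.7*np.sin(a)])
E
python3 - <<'E'
from ik import *
print(V.x.round(4),np.abs(V.fun[:9]).max())
R,o=load()
for end in (0,20,35,50):
  q=D[2][0];print('end tilt',end)
  for v in (0,.35,.7,1.05,1.4,1.75,2.1):
    t=-26+(end+26)*max(0,v-.7)/1.4; Q=ori(-90,t);p=grip(v)-3*Q[:,2]
    q,er=ik(o+R@p/1e3,R@Q,q);print(v,round(t),q.round(0),round(er,4))
E
```

```text
[0.111  0.2743 0.5879 0.1141 0.3917 0.2835] 9.136151102429046e-06
end tilt 0
0 -26 [ 2. 27. 76.  0. 77. 50.] 0.0
0.35 -26 [ 4. 26. 78.  0. 76. 53.] 0.0
0.7 -26 [ 7. 25. 81.  0. 74. 56.] 0.0
1.05 -20 [12. 25. 86. -6. 66. 63.] 0.0
1.4 -13 [ 17.  26.  90. -14.  59.  72.] 0.0
1.75 -6 [ 20.  29.  94. -23.  52.  82.] 0.0
2.1 0 [ 23.  33.  97. -34.  47.  94.] 0.0
end tilt 20
0 -26 [ 2. 27. 76.  0. 77. 50.] 0.0
0.35 -26 [ 4. 26. 78.  0. 76. 53.] 0.0
0.7 -26 [ 7. 25. 81.  0. 74. 56.] 0.0
1.05 -14 [ 14.  25.  87. -11.  63.  67.] 0.0
1.4 -3 [ 21.  27.  93. -26.  55.  84.] 0.0
1.75 9 [ 27.  31.  97. -44.  52. 103.] 0.0
2.1 20 [ 31.  38.  99. -62.  53. 123.] 0.0
end tilt 35
0 -26 [ 2. 27. 76.  0. 77. 50.] 0.0
0.35 -26 [ 4. 26. 78.  0. 76. 53.] 0.0
0.7 -26 [ 7. 25. 81.  0. 74. 56.] 0.0
1.05 -11 [ 16.  24.  88. -15.  61.  71.] 0.0
1.4 4 [ 24.  28.  94. -36.  55.  94.] 0.0
1.75 20 [ 31.  34.  98. -59.  55. 118.] 0.0
2.1 35 [ 35.  44. 100. -76.  63. 139.] 0.0
end tilt 50
0 -26 [ 2. 27. 76.  0. 77. 50.] 0.0
0.35 -26 [ 4. 26. 78.  0. 76. 53.] 0.0
0.7 -26 [ 7. 25. 81.  0. 74. 56.] 0.0
1.05 -7 [ 17.  24.  89. -20.  60.  75.] 0.0
1.4 12 [ 28.  29.  96. -46.  55. 104.] 0.0
1.75 31 [ 35.  39.  99. -70.  62. 131.] 0.0
2.1 50 [ 38.  51.  98. -82.  77. 147.] 0.0394
```

```bash
python3 -m jog '0.1 -0.3 13.7 0 0 0 50;0 -0.3 13.7 0 0 0 50;0 -0.3 13.7 0 0 0 50;0 -0.3 13.7 0 0 0 50;0 -0.3 13.7 0 0 0 50;0 0 0 0 0 0 50' | grep force; python3 - <<'E'
from h import *
import cv2
R,o=load();where()
d=capture("side");cv2.imwrite("pics/s2.png",cv2.resize(d["color"][60:280,240:480,::-1],None,fx=2.5,fy=2.5,interpolation=cv2.INTER_CUBIC))
for c in ["side","top"]:
    if c=="top":capture(c)
    print(c,[((R.T@(np.array(r["at"])-o)*1e3).round(1),round(r["conf"],2)) for r in place_of(c,"keeper_grip")[:1]])
E
```

```text
force: [-0.3, -0.2, -0.2]
grasp_force: 0.0
t 19.85 jarpos [133.7  41.9 202.1] q [ 2. 28. 76.  0. 77. 50.] open 50.0 gf 0.0
 tool x,y,z in jar [[-0.001, 1.0, -0.0], [0.898, 0.0, -0.44], [-0.44, -0.001, -0.898]] F jar [-0.16 -0.32 -0.17] M jar [-0.14   0.007  0.044]
side [(array([134.3,  38.7, 198.4]), 0.87)]
top []
```

View pics/s2.png

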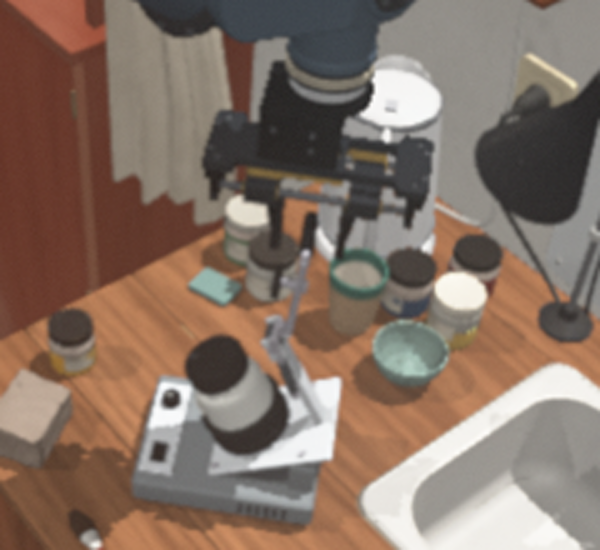

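The bar (crop 308,230) stands between the fingers at (275,220) and (345,230). Closing on it.

```bash
python3 -m jog '0 0 0 0 0 0 5;0 0 0 0 0 0 5;0 0 0 0 0 0 5;0 0 0 0 0 0 5;0 0 0 0 0 0 5;0 0 0 0 0 0 5;0 0 0 0 0 0 5' | tail -3; cat > arc.py <<'E'
from ik import *
END=28
def pose(v,off=np.zeros(3)):
    t=-26+(END+26)*np.clip((v-.7)/1.4,0,None);Q=ori(-90,t);return grip(v)+off-3*Q[:,2],Q
def rows(vs,start):
    p,Q=start
    for v in vs:
        p1,Q1=pose(v);d=Q.T@(p1-p);w=Ro.from_matrix(Q.T@Q1).as_rotvec();print(round(v,2),d.round(2),w.round(3));p,Q=p1,Q1
E
python3 - <<'E'
from arc import *
p,Q=where();p0,_=pose(0);print(p-p0)
rows(np.arange(.1,2.11,.1),pose(0))
E
```

```text
force: [-1.2, 1.3, 0.9]
opening: 0.146
grasp_force: 30.0
t 20.93 jarpos [134.7  42.5 203.6] q [ 2. 27. 76.  0. 77. 50.] open 12.7 gf 30.0
 tool x,y,z in jar [[0.0, 1.0, 0.002], [0.899, 0.001, -0.439], [-0.439, 0.002, -0.899]] F jar [-1.23 -0.01  1.6 ] M jar [-0.056  0.261  0.208]
[-0.45234309  0.47949655  0.87196875]
0.1 [  0.   -10.16  -1.46] [0. 0. 0.]
0.2 [  0.   -10.26  -0.44] [0. 0. 0.]
0.3 [  0.   -10.25   0.59] [0. 0. 0.]
0.4 [  0.   -10.14   1.61] [0. 0. 0.]
0.5 [ 0.   -9.93  2.61] [0. 0. 0.]
0.6 [ 0.   -9.62  3.59] [0. 0. 0.]
0.7 [ 0.   -9.21  4.53] [-0. -0. -0.]
0.8 [ 0.   -8.91  5.44] [-0.067 -0.     0.   ]
0.9 [ 0.   -8.73  5.72] [-0.067 -0.     0.   ]
1.0 [ 0.   -8.54  6.  ] [-0.067 -0.     0.   ]
1.1 [ 0.   -8.34  6.26] [-0.067 -0.     0.   ]
1.2 [ 0.   -8.13  6.53] [-0.067 -0.     0.   ]
1.3 [ 0.   -7.91  6.78] [-0.067 -0.     0.   ]
1.4 [ 0.   -7.69  7.03] [-0.067 -0.    -0.   ]
1.5 [ 0.   -7.45  7.27] [-0.067 -0.     0.   ]
1.6 [ 0.   -7.21  7.5 ] [-0.067 -0.    -0.   ]
1.7 [ 0.   -6.96  7.73] [-0.067 -0.    -0.   ]
1.8 [ 0.   -6.71  7.95] [-0.067 -0.     0.   ]
1.9 [ 0.   -6.45  8.16] [-0.067 -0.    -0.   ]
2.0 [ 0.   -6.18  8.35] [-0.067 -0.    -0.   ]
2.1 [ 0.   -5.9   8.55] [-0.067 -0.    -0.   ]
```

```bash
python3 -m jog '0 -5.1 -0.7 0 0 0 5;0 -5.1 -0.7 0 0 0 5;0 -5.1 -0.2 0 0 0 5;0 -5.1 -0.2 0 0 0 5;0 -5.1 0.3 0 0 0 5;0 -5.1 0.3 0 0 0 5;0 -5.1 0.8 0 0 0 5;0 -5.1 0.8 0 0 0 5;0 0 0 0 0 0 5' | tail -3; python3 - <<'E'
from arc import *
p,Q=where();c=p+3*Q[:,2]-[72,0,118];print('v',np.arctan2(c[2],c[0])-np.radians(173.29)+2.1,'r',np.hypot(c[0],c[2]))
E
```

```text
force: [-2.5, -4.7, 6.1]
opening: 0.153
grasp_force: 30.1
t 22.05 jarpos [ 98.   41.7 221.8] q [ 5. 26. 79.  0. 76. 53.] open 13.3 gf 30.1
 tool x,y,z in jar [[-0.001, 1.0, 0.001], [0.899, 0.001, -0.438], [-0.438, 0.0, -0.899]] F jar [ 4.31 -4.98  4.66] M jar [-0.817 -0.561  0.678]
v 0.4071456881997999 r 104.11181414166198
```

```bash
python3 -m jog '0 -5 1.3 0 0 0 5;0 -5 1.3 0 0 0 5;0 -4.8 1.8 0 0 0 5;0 -4.8 1.8 0 0 0 5;0 -4.6 2.3 0 0 0 5;0 -4.6 2.3 0 0 0 5;0 -4.5 2.7 -0.034 0 0 5;0 -4.5 2.7 -0.034 0 0 5;0 -4.4 2.9 -0.034 0 0 5;0 -4.4 2.9 -0.034 0 0 5;0 0 0 0 0 0 5' | tail -3; cat > kv.py <<'E'
from arc import *
p,Q=where();c=p+3*Q[:,2]-[72,0,118];v=np.arctan2(c[2],c[0])%(2*np.pi)-np.radians(173.29)+2.1;print('v',v,'r',np.hypot(c[0],c[2]),'tilt',np.degrees(np.arctan2(Q[0,2],-Q[2,2])))
p1,Q1=pose(v);print('off-model',p-p1, 'F tool',Q.T@(load()[0].T@np.array(read_state()['force'])))
capture("side");R,o=load()
for r in place_of("side","keeper_grip")[:1]:
    g=R.T@(np.array(r["at"])-o)*1e3;print('cam grip',g.round(1),'v',np.arctan2(g[2]-118,g[0]-72)%(2*np.pi)-np.radians(173.29)+2.1,r['conf'])
E
python3 kv.py
```

```text
force: [-5.9, -2.7, -0.4]
opening: 0.154
grasp_force: 30.0
t 23.43 jarpos [ 43.9  41.5 220.2] q [12. 24. 85. -7. 67. 63.] open 13.4 gf 30.0
 tool x,y,z in jar [[-0.002, 1.0, -0.001], [0.949, 0.001, -0.316], [-0.316, -0.001, -0.949]] F jar [-1.89 -6.2   0.49] M jar [-0.814  0.381  0.429]
v 0.9312490650538605 r 103.47994043828074 tilt -18.450435873632742
off-model [-0.15092448 -0.48991759  0.72660363] F tool [-6.19404887 -1.95535169  0.14450538]
cam grip [ 41.8  36.6 215.9] v 0.9453244138762227 0.65
```

```bash
python3 -m jog '-0.1 -4.3 2.9 -0.034 0 0 5;-0.1 -4.3 3 -0.034 0 0 5;-0.1 -4.2 3.1 -0.034 0 0 5;-0.1 -4.2 3.1 -0.034 0 0 5;0 -4.1 3.2 -0.034 0 0 5;0 -4.1 3.3 -0.034 0 0 5;0 -4 3.3 -0.034 0 0 5;0 -4 3.4 -0.034 0 0 5;0 -3.9 3.4 -0.034 0 0 5;0 -3.9 3.5 -0.034 0 0 5;0 -3.8 3.6 -0.034 0 0 5;0 0 0 0 0 0 5' | tail -3; python3 kv.py
```

```text
force: [-5.2, 1.5, -1.1]
opening: 0.15
grasp_force: 30.0
t 25.02 jarpos [ -4.8  41.3 190.8] q [ 24.  28.  94. -35.  54.  93.] open 13.1 gf 30.0
 tool x,y,z in jar [[0.0, 1.0, -0.001], [0.999, -0.0, 0.051], [0.051, -0.001, -0.999]] F jar [-4.63 -2.9   0.97] M jar [-0.758  1.025  0.201]
v 1.477957721902185 r 103.68902357187379 tilt 2.9462943562839383
off-model [-0.67549438 -0.72708212  0.66963362] F tool [-2.90206862 -4.57623553 -1.20754555]
cam grip [ -4.3  35.1 186.1] v 1.4884096606967852 0.95
```

```bash
python3 -m jog '0 -3.7 3.6 -0.034 0 0 5;0 -3.7 3.7 -0.034 0 0 5;0 -3.6 3.7 -0.034 0 0 5;0 -3.6 3.8 -0.034 0 0 5;0 -3.5 3.9 -0.034 0 0 5;0 -3.5 3.9 -0.034 0 0 5;0 -3.4 4 -0.034 0 0 5;0 -3.4 4 -0.034 0 0 5;0 0 0 0 0 0 5;0 0 0 0 0 0 5' | tail -3; python3 kv.py
```

```text
force: [-8.2, 0.7, -4.0]
opening: 0.152
grasp_force: 30.0
t 26.38 jarpos [-26.2  41.4 156.2] q [ 31.  35.  99. -58.  54. 119.] open 13.3 gf 30.0
 tool x,y,z in jar [[0.003, 1.0, -0.0], [0.948, -0.002, 0.318], [0.317, -0.001, -0.948]] F jar [-7.08 -5.73 -1.  ] M jar [-8.120e-01  1.315e+00  1.000e-03]
v 1.8684082254551257 r 103.50196244835772 tilt 18.511757466168092
off-model [-0.72616553 -0.59256804  0.28337987] F tool [-5.74600628 -7.02152118 -1.29399784]
cam grip [-24.2  34.8 150.3] v 1.8933563167969307 0.62
```

```bash
cat >> kv.py <<'E'
a=v+np.radians(173.29)-2.1;F=load()[0].T@np.array(read_state()['force']);print('F closing',-np.sin(a)*F[0]+np.cos(a)*F[2],'radial',np.cos(a)*F[0]+np.sin(a)*F[2])
E
python3 -m jog '0 -1.6 2 -0.017 0 0 5;0 -1.6 2 -0.017 0 0 5;0 -1.6 2.1 -0.017 0 0 5;0 -1.6 2.1 -0.017 0 0 5;0 -1.6 2.1 -0.017 0 0 5;0 0 0 0 0 0 5;0 0 0 0 0 0 5' | tail -3; python3 kv.py
```

```text
force: [-8.0, 1.7, -3.7]
opening: 0.147
grasp_force: 30.0
t 27.35 jarpos [-30.1  41.6 143.8] q [ 32.  38. 100. -65.  56. 126.] open 12.8 gf 30.0
 tool x,y,z in jar [[0.003, 1.0, 0.001], [0.918, -0.003, 0.396], [0.396, -0.001, -0.918]] F jar [-7.55 -4.85 -0.51] M jar [-0.84   1.446 -0.111]
v 1.992911597235028 r 103.5355780621114 tilt 23.345903585314506
off-model [-0.78954688 -0.42218879  0.19674869] F tool [-4.87335072 -7.11982512 -2.51952572]
cam grip [-27.3  33.8 140.1] v 1.9980826310058242 0.85
F closing 2.1157266704727298 radial 6.978131450497717
```

```bash
python3 -m jog '0 -1.2 1.7 -0.012 0 0 5;0 -1.2 1.7 -0.012 0 0 5;0 -1.2 1.7 -0.012 0 0 5;0 0 0 0 0 0 5;0 0 0 0 0 0 5' | tail -3; python3 kv.py|tail -6
```

```text
force: [-7.0, 1.3, -3.3]
opening: 0.152
grasp_force: 30.1
t 28.07 jarpos [-31.4  41.6 137.6] q [ 33.  39. 100. -67.  57. 129.] open 13.2 gf 30.1
 tool x,y,z in jar [[0.003, 1.0, 0.001], [0.903, -0.003, 0.429], [0.429, -0.0, -0.903]] F jar [-6.53 -4.4  -0.54] M jar [-0.805  1.371 -0.074]
v 2.0533279224197636 r 103.47216997845553 tilt 25.391098090596792
off-model [-0.72371278 -0.35305621  0.1443297 ] F tool [-4.41501176 -6.12428347 -2.30873913]
cam grip [-27.9  34.5 134.1] v 2.057690347687238 0.71
F closing 3.4935791696106446 radial 7.422566242030036
```

```bash
python3 -m jog '0 -1.2 1.7 -0.012 0 0 5;0 0 0 0 0 0 5;0 0 0 0 0 0 5' | tail -3; python3 kv.py|tail -6
```

```text
force: [-8.1, 1.6, -3.2]
opening: 0.149
grasp_force: 30.0
t 28.55 jarpos [-31.7  41.7 135.6] q [ 33.  40. 100. -68.  57. 130.] open 12.9 gf 30.0
 tool x,y,z in jar [[0.003, 1.0, 0.001], [0.898, -0.003, 0.44], [0.44, -0.0, -0.898]] F jar [-7.28 -5.01 -0.02] M jar [-0.805  1.306 -0.137]
v 2.072576249587514 r 103.45521511343833 tilt 26.084205933771962
off-model [-0.70713963 -0.31564216  0.12883031] F tool [-5.03270464 -6.53119018 -3.18378605]
cam grip [-29.3  34.3 131.1] v 2.088474468121046 0.74
F closing 1.9551352641216975 radial 7.4774565087109535
```

```bash
for i in 1; do python3 -m jog '0 -0.6 0.9 -0.006 0 0 5;0 0 0 0 0 0 5;0 0 0 0 0 0 5' | grep ^force; python3 kv.py|grep -v -e cam -e tool; done
```

```text
force: [-8.2, 1.7, -3.7]
t 29.02 jarpos [-31.8  41.7 134.5] q [ 33.  40. 100. -69.  57. 131.] open 13.3 gf 30.1
v 2.083513974882906 r 103.42620881002556 tilt 26.41873058896015
F closing 0.5333857339718 radial 6.886111849260768
```

```bash
python3 -m jog '0 -0.6 0.9 -0.006 0 0 5;0 0 0 0 0 0 5;0 0 0 0 0 0 5' | grep ^force; python3 kv.py|grep -v -e cam -e tool
```

```text
force: [-7.7, 1.0, -4.1]
t 29.5 jarpos [-32.   41.7 133.4] q [ 33.  40. 100. -69.  57. 131.] open 13.0 gf 30.1
v 2.0937802260110585 r 103.42611292013487 tilt 26.7628785948137
F closing 1.0950351156018345 radial 6.4378914973165235
```

```bash
python3 -m jog '0 -0.6 0.9 -0.006 0 0 5;0 0 0 0 0 0 5;0 0 0 0 0 0 5' | grep ^force; python3 kv.py|grep -v -e cam -e tool
```

```text
force: [-7.5, 1.8, -4.5]
t 29.98 jarpos [-32.1  41.8 132.3] q [ 33.  40. 100. -69.  58. 132.] open 13.0 gf 30.1
v 2.103981834392366 r 103.38420461453536 tilt 27.104648025448682
F closing 1.0797143856063816 radial 6.940975679685088
```

```bash
python3 -m jog '0 -0.6 0.9 -0.006 0 0 5;0 0 0 0 0 0 5;0 0 0 0 0 0 5' | grep ^force; python3 kv.py|grep -v -e tool
```

```text
force: [-10.6, 3.4, 0.1]
t 30.45 jarpos [-32.1  41.7 132.2] q [ 33.  41. 100. -70.  58. 132.] open 13.1 gf 30.1
v 2.1050617242791994 r 103.35984117745757 tilt 27.51724921771551
cam grip [-29.9  37.  130.9] v 2.0909843133118673 0.65
F closing -3.5447304355251013 radial 8.701151611183619
```

```bash
python3 -m jog '0 -0.6 0.9 -0.006 0 0 5;0 0 0 0 0 0 5;0 0 0 0 0 0 5' | grep ^force; python3 kv.py|grep -v -e tool
```

```text
force: [-13.6, 5.8, 4.4]
t 30.93 jarpos [-32.1  41.8 132.1] q [ 33.  41. 100. -70.  58. 133.] open 13.0 gf 30.2
v 2.1058627539803547 r 103.3200226017704 tilt 27.93197550219878
cam grip [-30.1  34.4 127.4] v 2.1255238132535315 0.7
F closing -9.14516226802364 radial 12.249797654891536
```

The pad stands on the lid: the closing force reversed from +1 to −9 N with the motion stalled. I'll relieve the extra press, then let go.

```bash
python3 -m jog '0 0.6 -0.8 0.006 0 0 5;0 0 0 0 0 0 5;0 0 0 0 0 0 18;0 0 0 0 0 0 25;0 0 0 0 0 0 35;0 0 0 0 0 0 35;0 0 -5 0 0 0 35;0 0 -15 0 0 0 35;0 0 -30 0 0 0 35;0 0 -30 0 0 0 35;0 0 -30 0 0 0 35;0 0 0 0 0 0 35' | grep force; python3 - <<'E'
from h import *
import cv2
where();R,o=load()
d=capture("side");cv2.imwrite("pics/s3.png",cv2.resize(d["color"][90:300,220:460,::-1],None,fx=2.5,fy=2.5,interpolation=cv2.INTER_CUBIC))
for c in ["side","top"]:
    if c=="top":capture(c)
    for n in ["keeper_grip","lid_top"]: print(c,n,[((R.T@(np.array(r["at"])-o)*1e3).round(1),round(r["conf"],2)) for r in place_of(c,n)[:1]])
E
```

```text
force: [0.6, -0.6, -0.8]
grasp_force: 0.0
t 32.52 jarpos [-83.   43.3 232. ] q [ 43.  35.  96. -61.  67. 126.] open 34.7 gf 0.0
 tool x,y,z in jar [[-0.001, 1.0, 0.007], [0.885, -0.002, 0.466], [0.466, 0.007, -0.885]] F jar [ 0.4   0.04 -1.07] M jar [-0.171  0.578  0.047]
side keeper_grip [(array([-30.3,  32.9, 127.4]), 0.63)]
side lid_top [(array([ -0.6,   1.8, 106.6]), 0.87)]
top keeper_grip [(array([-28.3,  37. , 129.7]), 0.72)]
top lid_top [(array([ -0.8,  -2.6, 103. ]), 0.9)]
```

View pics/s3.png

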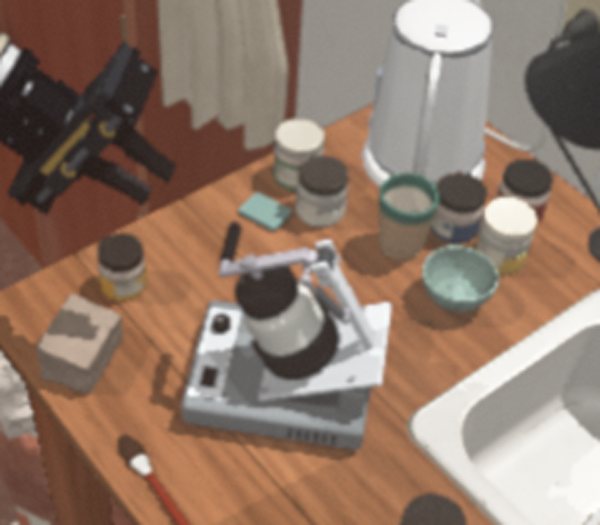

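The keeper lies closed over the lid (arm 225–325, 262; grip at 230,243). The gripper is clear and the bystanders haven't moved, so I'm handing in.

```bash
python3 -c "
from rig import *
print(hand_in())"
```

```text
the job is handed in; nothing more can be done
None
```

The lid is snug at about 0.5 N m held, the keeper was eased down until its pad rests on the lid and then let go, and the job is handed in at about 33 s.

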